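# Clip the dimmer onto the studio's lighting panel and lock it with the end bracket

## Task

Fit the blue-faced dimmer module on the rail of the lighting panel, between the power supply and the orange end bracket and the same way round as the supply: tip it, hook its fixed lip under the rail's edge on the robot's side, then rock it down until its yellow sprung foot clicks under the other edge. Then push the bracket along the rail until dimmer, supply and bracket stand tight against each other with no gap, and let go. Leave the green-faced spare module and everything else on the table where it is.

Things in the scene. Friction and masses are not known exactly. Their poses are not given: they have to be found in the camera images.
- dimmer: Module to fit: cream, BLUE face, two white knobs, 0.23 kg, upright on a green mat (3 mm), yaw varies by 2 rad. Origin: centre of the flat underside that will rest on the rail (11 mm over the mat at the start); z up, x across the rail (+x foot end), y along it. Body 90 (x) x 54 (y) mm to z 36 mm, then a nose (see dimmer_nose). Below: at -x a rigid skirt with the fixed lip, at +x two cheeks and the foot, all to z -11.
- dimmer_nose (a point): Middle of the dimmer's nose, the place to grip: (0, 0, 52) mm in its frame. The nose is a block with flat sides, 45 (x) x 54 (y) mm, from z 36 to 68 mm; knobs stand 5 mm above it. The body's shoulders beside it (|x| 22.5 to 45 mm) are at z 36.
- dimmer_lip (a point): Tip of the dimmer's fixed lip, middle of its upper edge: (-14.5, 0, -5) mm in its frame. The lip is a rigid ledge at the -x end that points to +x: x -18.5 to -14.5, z -8 to -5 mm, on a skirt at x -26 to -18.5, z -11 to 0. So a slot 5 mm high and 4 mm deep, open to +x, lies between lip and underside: the rail's edge goes in there, the module tipped about 0.3 to 0.45 rad, foot end up.
- foot (a joint): Travel (m) of the dimmer's yellow sprung foot: 0 = sprung in, to 0.006 pushed out along its +x. Catch: tip at x 13.8 mm, flat top at z -3.2; under it a ramp from (13.8, -5) to (18.6, -10.5) mm (x, z). Pressed down over the rail's edge it is pushed out 4 mm against its spring (1.4 N + 0.7 N/mm), taking about 5 to 12 N down, then snaps back under the edge. Its tab sticks out to x 50, z -6 to -3.
- rail_mid (a point): Middle of the aluminium rail's top, 18 mm above the table; the fixed pale plate under it is 250 x 380 x 3 mm. y along the rail, x across it, away from the robot (yaw to 0.25), z up. Rail 35 mm wide, 330 long; its edges are flanges 2 mm thick (z -2 to 0) at |x| 12 to 17.5, free beneath to z -15. Ducts on the plate at |x| 89 to 119 mm, top z 23; terminals on the rail at y -163 to -127, top z 40.
- supply: Grey power supply already clipped on the rail towards its +y end, fixed: the dimmer's shape but 72 mm wide along y, nose top 68 mm above the rail. It shows the right way round: fixed lip on the rail's -x edge, yellow foot on the +x edge. Origin: centre of its underside, on the rail's top; axes as the rail's.
- supply_face (a point): Middle of the supply's -y side at rail-top height, the side the dimmer must stand against; axes as the rail's.
- bracket (a joint): Position (m) along the rail (y of rail_mid) of the centre of the orange end bracket, which slides stiffly on the rail (about 3 N) and stays where it is left; travel -0.09 to 0.10. A plate 12 mm thick along y, 56 mm across x, top 44 mm above the rail. At the start it leaves at least 70 mm free between itself and the supply.
- bracket_face (a point): Middle of the bracket's +y side, towards the supply, at rail-top height; axes as the rail's.
- spare: Bystander: spare module like the dimmer but with a GREEN face plate and one knob, standing on the same mat. Same frame and sizes as the dimmer.
- driver: Bystander: red-handled screwdriver, 190 mm long, lying on the mat between the two modules, about 30 mm high. Origin: under its middle.
- brush_jar: Bystander: steel jar with a pink band, 72 mm wide, 110 mm high, with brushes that stand up to 240 mm and spread to 60 mm wide, between mat and panel. Origin: centre of its underside.
- tape: Bystander: roll of yellow tape lying flat, 90 mm wide, 25 mm high. Origin: centre of its underside.
- tin: Bystander: paint tin with a pink label, 90 mm wide, 98 mm high. Origin: centre of its underside.
- mug: Bystander: blue mug, 78 mm wide plus handle, 92 mm high. Origin: centre of its underside.
- spot: Bystander: white track spot lamp lying on its side, about 90 x 130 x 60 mm. Origin: on the table under the middle of its round can, which lies along x; the adapter is at +y.
- glue: Bystander: white glue bottle, 56 mm wide, 150 mm high. Origin: centre of its underside.
There are look-alikes about, which are no part of the job. Leave any turquoise look-alike of the dimmer alone.

How it is judged (in metres and radians):
On the way, in this order (a step that is already met when the one before it is completed fails the run):
1. the dimmer is hooked: its fixed lip is under the rail's edge on the robot's side while the module is still tipped up at the foot end (angle between dimmer's own z axis and vertical above 0.12 rad and x of dimmer_lip in the frame of rail_mid between -0.0168 and -0.009 m and z of dimmer_lip in the frame of rail_mid between -0.012 and -0.0015 m and y of dimmer in the frame of rail_mid between -0.1 and 0.12 m), for 0.1 s.
2. it is rocked down flat on the rail and its foot has sprung back under the other edge (z of dimmer in the frame of rail_mid between -0.002 and 0.0015 m and x of dimmer in the frame of rail_mid between -0.003 and 0.003 m and angle between dimmer's own z axis and vertical below 0.05 rad and angle between the x axis of dimmer and the x axis of rail_mid, either way round below 0.06 rad and x of dimmer_lip in the frame of rail_mid between -0.0172 and -0.01 m and value of joint foot below 0.0012 m), for 0.2 s.
3. dimmer, supply and bracket stand tight together (y of dimmer in the frame of supply_face between -0.03 and -0.0255 m and y of dimmer in the frame of bracket_face between 0.0255 and 0.03 m), for 0.2 s.
At the end, for the whole second after the job is handed in: Dimmer flat on the rail, same way round as the supply (height -2 to +1.5 mm, across within 3 mm, tilt < 0.05 rad, yaw < 0.06 rad), lip under the -x edge, foot sprung back (< 1.2 mm); gaps supply-dimmer and dimmer-bracket under 3 mm; at rest. No bystander moved over 30 mm or toppled (all of step 2 and all of step 3 and linear speed of dimmer below 0.01 m/s); the robot touches nothing.
It fails at once if the spare module is shifted by more than 30 mm or toppled (distance of spare from where it was at the start of the episode above 0.03 m or angle between spare's own z axis and vertical above 0.5 rad).
It fails at once if another loose thing on the table is shifted by more than 30 mm (distance of any of driver, brush_jar, tape, tin, mug, spot, glue from where it was at the start of the episode above 0.03 m).
It fails at once if the brush jar, tin, mug or glue bottle is toppled (angle between any of brush_jar, tin, mug, glue's own z axis and vertical above 0.5 rad).
It also fails if it takes over 58 s, if anything falls off the work surface, if the arm or the gripper's body presses on something with over 40 N, if the wrist force passes 120 N, or if a joint passes its speed limit or range.

## Robot

A 6-joint arm with a two-finger parallel gripper is mounted at the origin on the work surface. World frame = base frame: x ahead of the robot, y to its left, z up, the work surface at z = 0. Lengths are in m, angles in degrees, forces in N, time in s.
With the tool pointing down it reaches from about 0.25 to 0.725 m from the base axis. Payload 9.7 kg.
Tool frame: the origin (TCP) lies on the centre line of the jaws, within the pads' length; the fingertips stand 25 mm ahead of it and the grasp point (between the pads) lies 6 mm ahead of it (tcp_to_tips is the distance from the TCP to the fingertips, in m); z points along the fingers, y is the direction in which the jaws open and shut (so a half turn about z gives the same grasp; the last joint's range is limited). The gripper opens to 85 mm and grips with 20 to 120 N. Pads are 22 mm wide; open, the fingers measure 114 mm over their backs; the gripper's body (76 mm by 85 mm) begins 54 mm behind the grasp point. The pads swing forward as they close: fully open they stand 13 mm farther back than shut.
Start: joints at [0, 4.979, 10.078, 95.1, 0, 90], TCP at [0.55, -0, 0.256] pointing down, gripper open.
Joint ranges: [-179.16, 179.16], [-48.56, 103.87], [-65.8, 70.77], [-126.05, 130.52], [-82.76, 87.17], [-180, 180]. Speed limits (degrees/s): [127.2, 127.2, 147.25, 180, 180, 180].

## Interface

Orientations are given as a 3x3 rotation matrix whose columns are the frame's x, y, z axes.
In Python, from rig import * gives the robot as it stands. The module is installed in compiled form; this text tells all that it offers.
- The arm moves only by the shell command python3 -m jog 'ROWS' [OPENING] [FORCE]. ROWS is JSON, a list of rows, each a list of 2 entries, a list of its own where there are three numbers: the shift along the tool's x, y, z in cm, then the turn about the tool's z in rad. In form: [[[x, y, z], yaw], ...]. A call has 1 to 12 rows; each row is the pose to reach, as a shift and turn from the pose commanded when the call began, along the tool's axes at that moment; what a row does not reach only later rows make up. A row lasts 1/8 s, in which the tool goes at most 62.5 mm and 10.7 degrees, less where a joint would pass 70% of its speed; a pose out of reach is approached as far as the arm can. A call with a gripper value outside its range is refused whole. OPENING is the closure, from 0 (fully open) to 1 (shut), set as the call begins (- or left out, the last holds). The fingers move at their own pace and stop on an object; FORCE is the grip in N (left out, the last holds). Time passes only in rows, so rows that repeat a pose let the fingers close. It gives the time, the measured TCP pose, the force and the opening at its end, in the units of the state.
- get_state(): the state, without advancing time (a new reading comes with each control period).
- get_image(name): name is "scene" or "side" or "wrist"; returns (picture, depth): 384x512x3 uint8, red, green, blue; 384x512 float32, m along the optical axis (not along the pixel's ray), 0 where there is no reading.
- calibration(name): a dict with "mtx" (3x3 intrinsics, pixels), "distortion" ([k1, k2, p1, p2, k3] as OpenCV has them; the pictures are not rectified), "world_from_camera" (4x4, takes a point from camera to world coordinates). Camera axes: x right, y up, looking along -z (the intrinsics and any distortion apply to the point x, -y, -z); pixel columns grow to the right and rows downward; lengths in m; the calibration is good to about 2 mm. A picture is of the moment at which its call begins: read the wrist's pose just before it. calibration takes no time and is no camera call; for the wrist camera it gives the pose at the moment of the call.
- job_done(): hands the job in, once; it reports no verdict.
Trained networks look in the newest picture that a camera, given by its name, has taken for a name from the list of things; names that differ only in an ending like _2 or _b are one class to them, and where a whole thing is asked for, a point or a joint stands for the part that bears it (a point fixed in the world has none). Each returns a list of dicts, best first, with "p" (0 to 1); they miss things now and then, are a little off and sometimes report something else, mostly with a low value. They report only what shows in the picture. A call takes as long as a camera call. They do not tell look-alikes from the thing itself.
- search_frame(camera, target): "centre" ([x, y, z] in m, in the coordinates of the camera as it stood for that picture, good to about 4 mm: the middle of the surface that is visible of it).
- silhouettes(camera, target): "mask" (384x512 bool, what is visible of it).
- place_of(camera, target): "centre" ([x, y, z] in m, in the coordinates of the camera as it stood for that picture, good to about 4 mm: a listed point, or the origin of a listed thing).
The state is a dict: "time_s": time; "qpos": joint angles; "dq": joint speeds; "effort": joint torques, N m; "eef_pos": TCP position; "tool_rot": TCP orientation; "contact_force": force on the tool from outside, world axes, zero at the start; "ft_torque": the same for the moment, N m; "grip_width": finger opening in m.
Only numpy, scipy, OpenCV 4.12 (cv2) and the standard library are available. Lean on these libraries where they do the work, as an engineer would, in place of code of your own. Each camera call takes 0.05 s, during which the arm holds its last target. There are 200 camera calls.

## Working session

There is one attempt and no reset: what is moved stays moved. The work goes in short steps, Python scripts to look and compute and a shell command to move; the robot and the scene stay as the last step left them, time stands still between calls to the robot, and variables do not carry over. Pictures are saved under pics/ and viewed, about 8 in all and at most 12, crops included, and the job is handed in when it is done.

```bash
mkdir -p pics; cat > h.py <<'E'
from rig import *
import numpy as np, cv2
def W(cam,p):
    T=calibration(cam)["world_from_camera"]; T=np.array(T); return (T@np.r_[p,1])[:3]
def cloud(cam,d):
    c=calibration(cam);K=np.array(c["mtx"]);T=np.array(c["world_from_camera"])
    v,u=np.mgrid[0:384,0:512]
    n=cv2.undistortPoints(np.stack([u,v],-1).reshape(-1,1,2).astype(float),K,np.array(c["distortion"],float)).reshape(384,512,2)
    P=np.stack([n[...,0]*d,-n[...,1]*d,-d],-1)
    return P@T[:3,:3].T+T[:3,3]
E
python3 - <<'E'
from h import *
s=get_state();print(s)
ims=[]
for c in ("scene","side"):
    im,d=get_image(c);np.savez(f"{c}0.npz",im=im,d=d,P=cloud(c,d))
    cv2.imwrite(f"pics/{c}0.png",im[...,::-1])
    for t in ("dimmer","dimmer_nose","dimmer_lip","spare","rail_mid","supply","supply_face","bracket_face","brush_jar","driver"):
        for r in place_of(c,t)[:3]: print(c,t,round(r["p"],2),W(c,r["centre"]).round(4))
E
```

```text
{'time_s': 0.0, 'qpos': array([ 1.63325395e-04,  5.01158794e+00,  1.00335338e+01,  9.50997468e+01,
       -1.73789537e-04,  9.00001731e+01]), 'dq': array([ 0.0053888 , -0.1225609 , -0.01578239, -0.01583044, -0.01456711,
        0.00898613]), 'effort': array([ 7.68234549e-04, -5.20392072e+01,  4.64802504e+01,  1.63646933e-02,
        2.23589603e-05, -6.77332673e-05]), 'eef_pos': array([5.49798131e-01, 7.78603901e-07, 2.55570127e-01]), 'tool_rot': array([[ 1.66373470e-07,  9.99999078e-01, -1.35788240e-03],
       [ 1.00000000e+00, -1.70497612e-07, -3.03707035e-06],
       [-3.03729907e-06, -1.35788240e-03, -9.99999078e-01]]), 'contact_force': array([ 0.08992115,  0.20621917, -0.00938812]), 'ft_torque': array([-0.02105506,  0.03342798,  0.05513626]), 'grip_width': 0.08554285256554515}
scene dimmer 0.85 [ 0.4932 -0.164   0.0148]
scene dimmer 0.66 [ 0.4847 -0.5215  0.0095]
scene dimmer_nose 0.68 [ 0.4853 -0.5194  0.0612]
scene dimmer_nose 0.57 [ 0.4967 -0.1633  0.067 ]
scene dimmer_lip 0.7 [ 0.4684 -0.5253  0.0088]
scene dimmer_lip 0.68 [ 5.243e-01 -2.532e-01 -3.000e-04]
scene dimmer_lip 
[... 545 characters left out ...]
0.66 [ 0.4954 -0.1685  0.0712]
side dimmer_lip 0.69 [ 0.4854 -0.1789  0.0096]
side dimmer_lip 0.68 [ 0.4654 -0.5296  0.0018]
side spare 0.89 [ 0.5529 -0.3506  0.0159]
side spare 0.27 [ 6.871e-01 -3.046e-01 -6.000e-04]
side rail_mid 0.96 [0.5448 0.2495 0.024 ]
side rail_mid 0.61 [ 0.3653 -0.3931  0.0017]
side rail_mid 0.45 [ 0.6861 -0.3032  0.0013]
side supply 0.74 [0.5376 0.3627 0.0177]
side supply 0.46 [ 0.6871 -0.1773  0.0045]
side supply 0.17 [ 0.5523 -0.3533  0.0146]
side supply_face 0.77 [0.5378 0.3256 0.0168]
side supply_face 0.51 [0.5439 0.2521 0.0177]
side bracket_face 0.63 [0.551  0.1964 0.0202]
side brush_jar 0.87 [ 0.5704 -0.0046 -0.0049]
side driver 0.82 [ 0.5276 -0.2574  0.0042]
```

```bash
python3 -c "
import cv2
a=cv2.imread('pics/scene0.png');cv2.imwrite('pics/a.png',cv2.resize(a,(800,600)))
a=cv2.imread('pics/side0.png');cv2.imwrite('pics/b.png',cv2.resize(a,(800,600)))"
```

```text
(no output)
```

View pics/a.png

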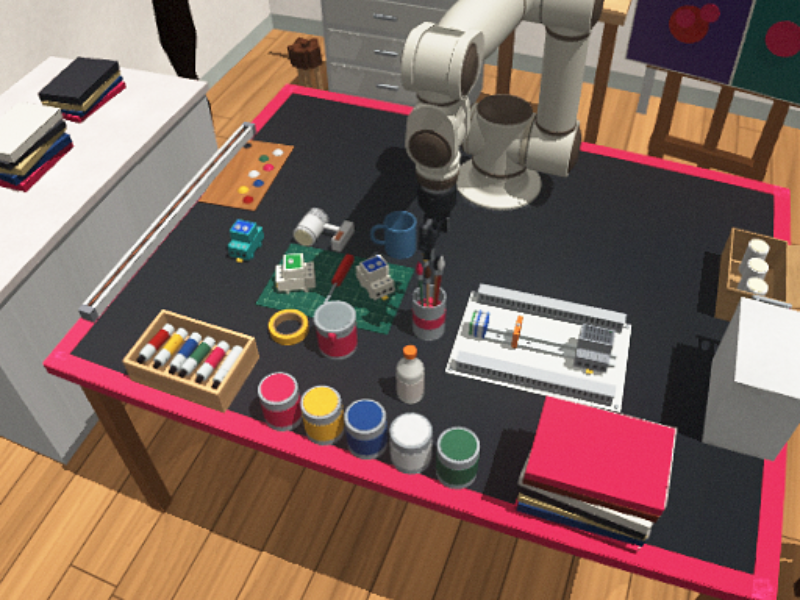

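View pics/b.png

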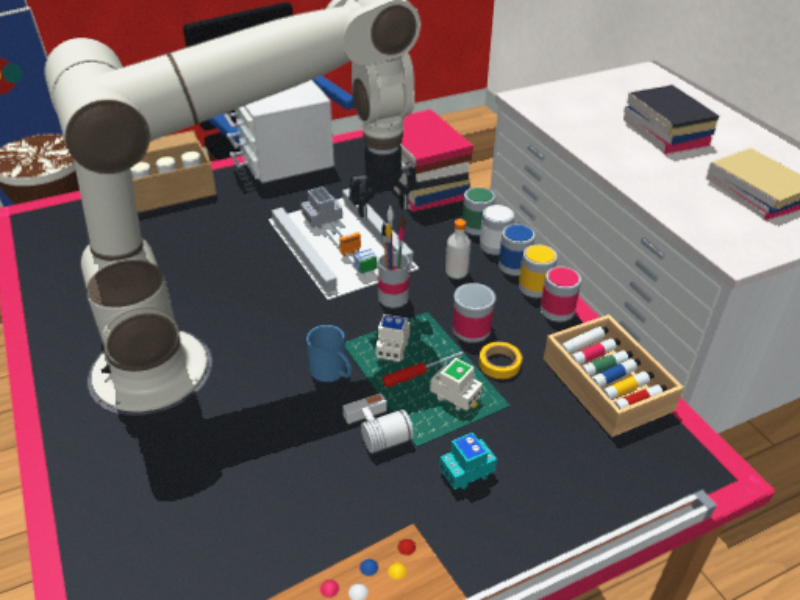

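Candidates for the dimmer in the scene picture: a cream module with a blue face at (375,275), a turquoise one at (243,240), and the green-faced spare at (293,270). Only the cream one fits, at world (0.494, -0.166). The panel is at (540,345), with the orange bracket at (517,330) and the supply at (595,345). The brush jar is almost under the gripper, so I'll rise first and then look with the wrist camera.

```bash
python3 -m jog '[[[0,0,-4],0],[[0,0,-8],0],[[-4,-3,-8],0],[[-9,-6,-8],0],[[-13,-9,-8],0],[[-16.5,-9,-8],0],[[-16.5,-9,-8],0],[[-16.5,-9,-8],0]]' 0 && cat > m.py <<'E'
from h import *
import sys
tag=sys.argv[1]
s=get_state();print(s["time_s"],s["eef_pos"].round(4))
T=np.array(calibration("wrist")["world_from_camera"]);print(T.round(3))
im,d=get_image("wrist");P=cloud("wrist",d);np.savez(tag+".npz",im=im,d=d,P=P)
cv2.imwrite(f"pics/{tag}.png",cv2.resize(im[...,::-1],(800,600)))
for t in sys.argv[2:]:
    for r in place_of("wrist",t)[:2]: print(t,round(r["p"],2),(T@np.r_[r["centre"],1])[:3].round(4))
E
python3 m.py w1 dimmer dimmer_nose dimmer_lip foot spare driver
```

```text
time_s: 2.1
eef_pos: [0.46, -0.1648, 0.3363]
tool_rot: [[0.0, 1.0, -0.0], [1.0, -0.0, 0.0], [0.0, -0.0, -1.0]]
contact_force: [-0.2, -0.0, -0.9]
grip_width: 0.0856
2.1 [ 0.46   -0.1648  0.3363]
[[ 1.     0.001  0.001  0.461]
 [-0.001  0.964  0.266 -0.098]
 [-0.    -0.266  0.964  0.453]
 [ 0.     0.     0.     1.   ]]
dimmer 0.96 [ 0.4979 -0.1664  0.0106]
dimmer_nose 0.63 [ 0.4982 -0.1618  0.067 ]
dimmer_nose 0.44 [ 0.5265 -0.2564  0.0008]
dimmer_lip 0.65 [ 0.4873 -0.1772  0.0068]Traceback (most recent call last):
  File "m.py", line 9, in <module>
    for r in place_of("wrist",t)[:2]: print(t,round(r["p"],2),(T@np.r_[r["centre"],1])[:3].round(4))
             ~~~~~~~~^^^^^^^^^^^
ValueError: it knows: bracket_face, brush_jar, dimmer, dimmer_lip, dimmer_nose, driver, glue, mug, rail_mid, spare, spot, supply, supply_face, tape, tin
```

View pics/w1.png

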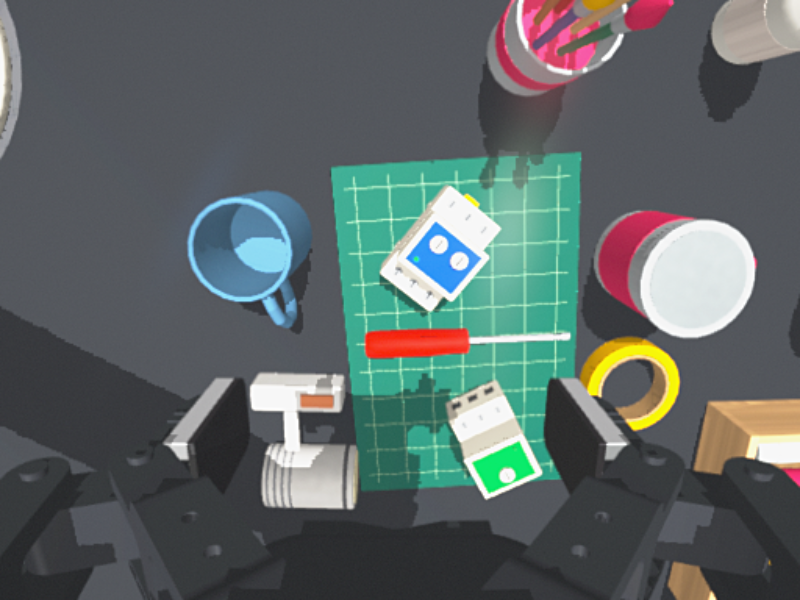

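The wrist picture shows the cream dimmer with its blue face at (446,258). The yellow foot is at (470,200), so its +x points up-right, roughly +y with some +x in world. The green spare is at (500,450) and the driver at (440,342). Next I'll fit its pose precisely from the depth.

```bash
python3 - <<'E'
from h import *
z=np.load("w1.npz");P=z["P"]
near=np.hypot(P[...,0]-.496,P[...,1]+.166)<.075
for n,lo,hi in (("nose",.076,.088),("all",.040,.095),("shoulder",.043,.058)):
    m=near&(P[...,2]>lo)&(P[...,2]<hi)
    Q=P[m]; r=cv2.minAreaRect((Q[:,:2]*1000).astype(np.float32)); print(n,m.sum(),r,np.median(Q[:,2]))
im=z["im"].astype(int)
y=near&(im[...,0]>150)&(im[...,1]>120)&(im[...,2]<80); print("foot",P[y].mean(0),y.sum())
b=near&(im[...,2]>150)&(im[...,0]<80);print("blue",P[b].mean(0))
# scene-camera panel
for c in("scene","side"):
    z=np.load(c+"0.npz");P=z["P"];im=z["im"].astype(int)
    o=(abs(P[...,0]-.55)<.06)&(abs(P[...,1]-.19)<.04)&(im[...,0]>170)&(im[...,1]<140)&(im[...,2]<80)&(P[...,2]>.03)
    Q=P[o];print(c,"bracket",Q.mean(0),cv2.minAreaRect((Q[:,:2]*1000).astype(np.float32)),Q[:,2].max())
E
```

```text
nose 1740 ((495.88507080078125, -166.59249877929688), (45.250877380371094, 54.078609466552734), 51.579307556152344) 0.0819980907386437
all 3245 ((496.094970703125, -166.69857788085938), (90.44873046875, 54.532012939453125), 51.564208984375) 0.08056236328902033
shoulder 1408 ((496.104248046875, -166.7059326171875), (90.44873046875, 54.50835418701172), 51.564208984375) 0.04954594011567423
foot [ 0.52465545 -0.1337384   0.06674375] 24
blue [ 0.49404145 -0.16705222  0.07186543]
scene bracket [0.54891315 0.19928691 0.05546773] ((547.6517944335938, 198.99615478515625), (54.08570098876953, 2.1305460929870605), 1.572228193283081) 0.0673733148485256
side bracket [0.54470164 0.18582546 0.05987049] ((542.3452758789062, 186.95584106445312), (51.99887466430664, 8.848052978515625), 10.487091064453125) 0.06608646894291748
```

```bash
python3 -m jog '[[[0,1,-0],-0.18],[[-0.2,2,0],-0.36],[[-0.2,3.6,0],-0.54],[[-0.2,3.6,0],-0.72],[[-0.2,3.6,0],-0.9],[[-0.2,3.6,0],-1.08],[[-0.2,3.6,3],-1.26],[[-0.2,3.6,6],-1.44],[[-0.2,3.6,9],-1.62],[[-0.2,3.6,12],-1.8],[[-0.2,3.6,14],-1.98],[[-0.2,3.6,15],-2.16]]' 0
python3 -m jog '[[[0,0,0],-0.17],[[0,0,0],-0.311],[[0,0,0],-0.311],[[0,0,0],-0.311]]' 0
python3 - <<'E'
from h import *
s=get_state();R=s["tool_rot"];d=np.array([.4961,-.1667,.068])-s["eef_pos"]
print(s["qpos"],R.round(3),"err",(R.T@d*100).round(2),"yaw tool y",np.degrees(np.arctan2(R[1,1],R[0,1])))
E
```

```text
time_s: 3.8
eef_pos: [0.4957, -0.1661, 0.1849]
tool_rot: [[-0.827, -0.562, -0.002], [-0.562, 0.827, 0.001], [0.001, 0.001, -1.0]]
contact_force: [-0.6, 0.4, 0.1]
grip_width: 0.0854
time_s: 4.3
eef_pos: [0.4961, -0.1667, 0.1863]
tool_rot: [[-0.623, -0.782, 0.0], [-0.782, 0.623, -0.0], [-0.0, -0.0, -1.0]]
contact_force: [-0.9, -0.7, -0.1]
grip_width: 0.0856
[-1.85698207e+01  4.63648717e-01 -2.35709329e+00  8.71790125e+01
  4.69555991e-05 -7.00034972e+01] [[-0.623 -0.782  0.   ]
 [-0.782  0.623 -0.   ]
 [-0.    -0.    -1.   ]] err [ 0.   -0.   11.83] yaw tool y 141.43367645056992
```

```bash
python3 -m jog '[[[0,0,4],0],[[0,0,8],0],[[0,0,10.5],0],[[0,0,11.8],0],[[0,0,11.8],0],[[0,0,11.8],0]]' 0
python3 -m jog '[[[0,0,0],0],[[0,0,0],0],[[0,0,0],0],[[0,0,0],0],[[0,0,0],0]]' 1 35
python3 -m jog '[[[0,0,-2],0],[[0,0,-5],0],[[0,0,-9],0],[[0,0,-14],0],[[0,0,-19],0],[[0,0,-24],0],[[0,0,-24],0]]'
python3 - <<'E'
from h import *
s=get_state();print(s["qpos"].round(1))
E
```

```text
time_s: 5.05
eef_pos: [0.4966, -0.1672, 0.0695]
tool_rot: [[-0.622, -0.783, 0.002], [-0.783, 0.622, -0.001], [-0.001, -0.002, -1.0]]
contact_force: [-0.4, -0.6, 0.9]
grip_width: 0.0854
time_s: 5.68
eef_pos: [0.4963, -0.1671, 0.0691]
tool_rot: [[-0.622, -0.783, 0.001], [-0.783, 0.622, -0.0], [-0.001, -0.001, -1.0]]
contact_force: [-0.4, 1.5, 6.4]
grip_width: 0.0536
time_s: 6.55
eef_pos: [0.4968, -0.1673, 0.3119]
tool_rot: [[-0.622, -0.783, 0.005], [-0.783, 0.622, -0.002], [-0.002, -0.005, -1.0]]
contact_force: [-0.1, 0.0, -4.5]
grip_width: 0.0537
[-18.6   2.7  14.  100.9  -0.  -70.2]
```

```bash
python3 -m jog '[[[-1.5,4.4,-1],0],[[-3,8.8,-2],0.1],[[-4.4,13.3,-2],0.2],[[-8.3,16.4,-2],0.3],[[-12.2,19.5,-2],0.4],[[-16.1,22.6,-2],0.5],[[-20,25.8,-2],0.6],[[-24,28.9,-2],0.7],[[-27.9,32,-2],0.82],[[-27.9,32,-2],0.82],[[-27.9,32,-2],0.82]]'
sed -i 's/:2\]/:1]/' m.py; python3 m.py w2 rail_mid supply supply_face bracket_face dimmer
```

```text
time_s: 7.92
eef_pos: [0.4184, 0.2502, 0.3271]
tool_rot: [[-0.997, -0.082, -0.002], [-0.082, 0.997, -0.001], [0.002, -0.001, -1.0]]
contact_force: [0.4, -0.3, -2.4]
grip_width: 0.0533
7.925 [0.4184 0.2502 0.3271]
[[-0.081 -0.961 -0.263  0.352]
 [ 0.997 -0.078 -0.02   0.245]
 [-0.002 -0.264  0.964  0.444]
 [ 0.     0.     0.     1.   ]]
supply 0.68 [0.5345 0.3637 0.0168]
dimmer 0.66 [0.4162 0.2478 0.2684]
```

View pics/w2.png

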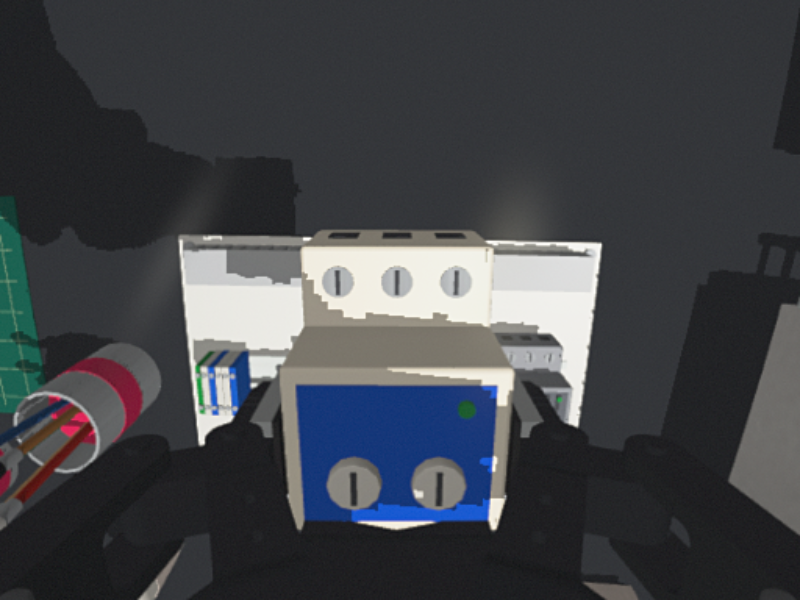

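The wrist picture shows the dimmer held level, blue face at (395,440), with the lip end towards the robot and the panel behind it. I'll fit the panel from the depth clouds.

```bash
python3 - <<'E'
from h import *
def rect(Q):
    return [np.round(a,2).tolist() if np.ndim(a) else round(a,2) for a in cv2.minAreaRect((Q[:,:2]*1000).astype(np.float32))]
for c in("scene0","side0","w2"):
    z=np.load(c+".npz");P=z["P"];im=z["im"].astype(int);g=z["d"]>0
    box=g&(abs(P[...,0]-.54)<.15)&(abs(P[...,1]-.25)<.21)
    D=P[box&(abs(P[...,2]-.041)<.004)&((abs(P[...,0]+ .08*(P[...,1]-.25)-.545)>.08))]
    if len(D)>50: print(c,"ducts",len(D),rect(D),np.median(D[:,2]))
    S=P[box&(P[...,1]>.3)&(abs(P[...,2]-.086)<.004)&(P[...,0]>.48)]
    if len(S)>30: print(c,"supply nose",len(S),rect(S))
    S=P[box&(P[...,1]>.3)&(P[...,2]>.045)&(P[...,2]<.1)&(P[...,0]>.47)&(P[...,0]<.60)]
    if len(S)>30: print(c,"supply all",len(S),rect(S))
    B=P[box&(abs(P[...,2]-.0615)<.004)&(abs(P[...,1]-.19)<.03)&(im[...,0]>im[...,2]+60)]
    if len(B)>10: print(c,"bracket top",len(B),rect(B))
    # plate: z~.003 bright
    L=P[box&(abs(P[...,2]-.003)<.003)&(im.min(-1)>90)]
    if len(L)>50: print(c,"plate",len(L),rect(L))
    H=P[g&(P[...,2]>.25)&(abs(P[...,1]-.25)<.03)&(P[...,0]<.48)&(P[...,0]>.36)&(P[...,2]<.345)] if c=="w2" else []
    if len(H):
        sh=H[(H[:,2]<.312)&(H[:,2]>.295)];A=np.c_[sh[:,0],np.ones(len(sh))];print("shoulder fit",np.linalg.lstsq(A,sh[:,2],rcond=None)[0],sh.min(0),sh.max(0))
        b=H[(im[g&(P[...,2]>.25)&(abs(P[...,1]-.25)<.03)&(P[...,0]<.48)&(P[...,0]>.36)&(P[...,2]<.345)][:,2]>90)&(H[:,2]>.32)]
        print(b.min(0),b.max(0))
E
```

```text
scene0 ducts 1224 [[542.81, 252.35], [248.94, 341.96], 3.16] 0.04135910056803249
scene0 supply nose 194 [[536.52, 363.09], [51.38, 70.51], 3.29]
scene0 supply all 520 [[538.59, 364.29], [92.84, 73.39], 3.47]
scene0 bracket top 42 [[546.44, 194.0], [57.68, 12.09], 4.03]
scene0 plate 1847 [[525.97, 252.15], [284.23, 382.9], 3.32]
side0 ducts 518 [[540.92, 248.06], [243.06, 345.35], 3.84] 0.04073534486945396
side0 supply nose 98 [[531.92, 358.56], [47.32, 76.54], 6.68]
side0 supply all 330 [[532.78, 358.3], [94.73, 82.66], 1.67]
side0 bracket top 25 [[544.57, 191.03], [54.47, 19.06], 9.17]
side0 plate 1021 [[551.97, 249.19], [276.16, 391.55], 3.42]
w2 ducts 3230 [[540.82, 250.04], [238.39, 340.28], 3.5] 0.04081187314469875
w2 supply nose 289 [[525.23, 383.55], [32.24, 26.17], 2.94]
w2 supply all 1178 [[515.1, 369.67], [53.43, 53.26], 2.43]
w2 plate 7154 [[521.11, 249.23], [212.44, 383.51], 3.71]
shoulder fit [0.11170312 0.26459999] [0.37195914 0.22000817 0.29501529] [0.39948477 0.27448082 0.31197582]
[0.39417223 0.22005305 0.32000023] [0.44282235 0.27998505 0.34499976]
```

Panel fit: rail_mid is about (0.5408, 0.2500, 0.018) with yaw 3.5°. The duct rectangle came out at 238×340, which matches the true spacing. The tool can't tilt, so I'll lower the foot end onto the outer edge of the near duct and let the module turn in the pads.

```bash
python3 -m jog '[[[2,0.2,0],0.02],[[4.3,0.5,0],0.02],[[4.3,0.5,5],0.02],[[4.3,0.5,10],0.02],[[4.3,0.5,15],0.02],[[4.3,0.5,19.5],0.02],[[4.3,0.5,21.7],0.02],[[4.3,0.5,21.7],0.02]]'
python3 -m jog '[[[0,0,0.5],0],[[0,0,1],0],[[0,0,1.4],0],[[0,0,1.8],0],[[0,0,2.2],0],[[0,0,2.2],0],[[0,0,2.2],0]]'
cat > tilt.py <<'E'
from h import *
import sys
s=get_state();e=s["eef_pos"];print(s["time_s"],e.round(4),s["contact_force"].round(1))
im,d=get_image("wrist");P=cloud("wrist",d);i=im.astype(int)
if len(sys.argv)>1: cv2.imwrite(f"pics/{sys.argv[1]}.png",cv2.resize(im[...,::-1],(800,600)))
m=(d>0)&(np.linalg.norm(P-e,axis=-1)<.06)&(i[...,2]>90)&(i[...,2]>i[...,0]*1.8)&(i[...,2]>i[...,1]*1.3)
Q=P[m]
for _ in range(4):
    k=np.linalg.lstsq(np.c_[Q[:,:2],np.ones(len(Q))],Q[:,2],rcond=None)[0]
    r=Q[:,2]-np.c_[Q[:,:2],np.ones(len(Q))]@k; Q=Q[abs(r)<max(.001,1.5*np.median(abs(r)))]
x=np.array([np.cos(.061),np.sin(.061)])
th=np.arctan(k[:2]@x); print("n",len(Q),"tilt(foot up +)",th.round(3),"side",np.arctan(k[:2]@[-x[1],x[0]]).round(3),"face centre",Q.mean(0).round(4), "z at centre of face")
B=P[m];R=np.array([[x[0],x[1]],[-x[1],x[0]]]);L=(B[:,:2]-[.5408,.25])@R.T
print("face rail x",np.percentile(L[:,0],[1,99]).round(4),"y",np.percentile(L[:,1],[1,99]).round(4))
E
python3 tilt.py t1
```

```text
time_s: 9.22
eef_pos: [0.3747, 0.2511, 0.11]
tool_rot: [[-0.998, -0.06, -0.002], [-0.06, 0.998, -0.002], [0.002, -0.001, -1.0]]
contact_force: [-0.4, 0.1, -2.4]
grip_width: 0.0534
time_s: 10.1
eef_pos: [0.3746, 0.2531, 0.0928]
tool_rot: [[-0.998, -0.061, -0.0], [-0.061, 0.998, 0.004], [-0.0, 0.004, -1.0]]
contact_force: [-19.0, -1.6, 26.2]
grip_width: 0.0533
10.1 [0.3746 0.2531 0.0928] [-19.   -1.6  26.2]
n 8792 tilt(foot up +) 0.125 side 0.002 face centre [0.369  0.2521 0.107 ] z at centre of face
face rail x [-0.1872 -0.1514] y [-0.0097  0.0352]
```

View pics/t1.png

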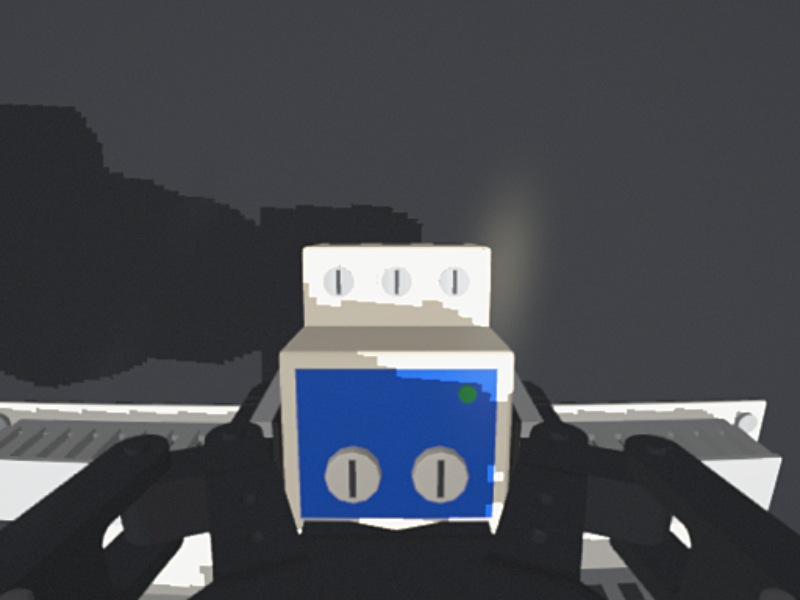

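```bash
python3 -m jog '[[[0.2,0,-0.2],0],[[0.5,0,0.1],0],[[0.8,0,0.4],0],[[1.1,0,0.7],0],[[1.4,0,1.0],0],[[1.4,0,1.0],0],[[1.4,0,1.0],0]]' 1 22
python3 tilt.py
```

```text
time_s: 11.02
eef_pos: [0.3625, 0.2521, 0.081]
tool_rot: [[-0.998, -0.061, 0.003], [-0.061, 0.998, 0.003], [-0.003, 0.002, -1.0]]
contact_force: [-1.0, 0.9, 4.7]
grip_width: 0.0538
11.025 [0.3625 0.2521 0.081 ] [-1.   0.9  4.7]
n 9077 tilt(foot up +) 0.349 side 0.002 face centre [0.3548 0.2509 0.0946] z at centre of face
face rail x [-0.2015 -0.1676] y [-0.0099  0.0349]
```

```bash
cat > pose.py <<'E'
from h import *
def pose(tag=None,P=None,im=None,e=None,yaw=.061,org=(.5408,.25,.018),grab=True):
    """module origin in rail frame from plane of the nose top"""
    i=im.astype(int);x=np.array([np.cos(yaw),np.sin(yaw)]);R=np.array([[x[0],x[1]],[-x[1],x[0]]])
    near=(np.linalg.norm(P-e,axis=-1)<.07)
    m=near&(i[...,2]>90)&(i[...,2]>i[...,0]*1.8)&(i[...,2]>i[...,1]*1.3)
    Q=P[m]
    for _ in range(5):
        k=np.linalg.lstsq(np.c_[Q[:,:2],np.ones(len(Q))],Q[:,2],rcond=None)[0]
        r=Q[:,2]-np.c_[Q[:,:2],np.ones(len(Q))]@k; Q=Q[abs(r)<max(.0008,1.5*np.median(abs(r)))]
    th=np.arctan(k[:2]@x)
    f=P[...,2]-(P[...,:2]@k[:2]+k[2]); t=near&(abs(f)<.0012)&(i.min(-1)<400)
    A=P[t]; L=np.c_[(A[:,:2]-np.array(org[:2]))@R.T,A[:,2]-org[2]]
    Bq=P[m]; LB=np.c_[(Bq[:,:2]-np.array(org[:2]))@R.T,Bq[:,2]-org[2]]
    c,s=np.cos(th),np.sin(th)
    u=L[:,0]*c+L[:,2]*s; w=-L[:,0]*s+L[:,2]*c; ub=LB[:,0]*c+LB[:,2]*s
    mu=lambda v:np.percentile(v,[.5,50,99.5]).round(4)
    print("tilt",th.round(3),"plane u",mu(u),"blue u",mu(ub),"w",np.median(w).round(4),"y",mu(L[:,1]),"blue y",mu(LB[:,1]))
    uc=(np.percentile(ub,.5)+np.percentile(ub,99.5))/2; wo=np.median(w)-.068
    X=lambda a,b:(np.array([c*(uc+a)-s*(wo+b),s*(uc+a)+c*(wo+b)])*1000).round(1)
    print("origin(rail x,z mm)",X(0,0),"lip",X(-.0145,-.005),"skirt bottom",X(-.026,-.011),"catch",X(.0138,-.005),"ramp end",X(.0186,-.0105), "foot end",X(.05,-.006))
if __name__=="__main__":
    z=np.load("w1.npz");pose(P=z["P"],im=z["im"],e=np.array([.4961,-.1667,.07]),yaw=.900,org=(.4961,-.1667,.014))
    s=get_state();im,d=get_image("wrist");P=cloud("wrist",d);P[d<=0]=9
    print(s["time_s"],s["eef_pos"].round(4),s["contact_force"].round(1));pose(P=P,im=im,e=s["eef_pos"])
E
python3 pose.py
```

```text
tilt 0.002 plane u [-0.0218 -0.0025  0.0222] blue u [-0.0175 -0.0034  0.0174] w 0.068 y [-0.0262  0.0009  0.0268] blue y [-0.0215  0.0005  0.0223]
origin(rail x,z mm) [-0.1 -0. ] lip [-14.6  -5.1] skirt bottom [-26.1 -11.1] catch [13.7 -5. ] ramp end [ 18.5 -10.5] foot end [49.9 -5.9]
11.075 [0.3625 0.2521 0.081 ] [-0.1  1.6  4.6]
tilt 0.348 plane u [-0.1692 -0.1504 -0.1264] blue u [-0.1653 -0.15   -0.129 ] w 0.1352 y [-0.0154  0.0124  0.0406] blue y [-0.0101  0.0124  0.0351]
origin(rail x,z mm) [-161.2   13. ] lip [-173.1    3.3] skirt bottom [-181.9   -6.2] catch [-146.5   13. ] ramp end [-140.2    9.5] foot end [-112.2   24.4]
```

```bash
python3 -m jog '[[[0,0,-3],0],[[0,0,-6],0],[[-3,0,-6.3],0],[[-7,0,-6.3],0],[[-11,0,-6.3],0],[[-15,0,-6.3],0],[[-15,0,-5],0],[[-15,0,-3],0],[[-15,0,-1.5],0],[[-15,0,-1.5],0],[[-15,0,-1.5],0]]'
python3 pose.py|tail -3
```

```text
time_s: 12.5
eef_pos: [0.5112, 0.2604, 0.0951]
tool_rot: [[-0.998, -0.06, 0.001], [-0.06, 0.998, 0.0], [-0.001, 0.0, -1.0]]
contact_force: [0.9, -0.0, -3.0]
grip_width: 0.0537
12.5 [0.5112 0.2604 0.0951] [ 0.9 -0.  -3. ]
tilt 0.344 plane u [-0.0245 -0.0057  0.0183] blue u [-0.0209 -0.0054  0.0157] w 0.0977 y [-0.016   0.0116  0.0398] blue y [-0.0108  0.0116  0.0343]
origin(rail x,z mm) [-12.4  27.1] lip [-24.4  17.5] skirt bottom [-33.2   7.9] catch [ 2.2 27. ] ramp end [ 8.6 23.5] foot end [36.7 38.3]
```

```bash
python3 -m jog '[[[0,0,0.8],0],[[0,0,1.5],0],[[0,0,2.05],0],[[0,0,2.05],0],[[0,0,2.05],0]]'
python3 pose.py|tail -3
python3 - <<'E'
from h import *
im,d=get_image("wrist");P=cloud("wrist",d);P[d<=0]=9
for n,lo,hi in(("duct",.036,.046),("plate",.0,.008)):
    m=(P[...,2]>lo)&(P[...,2]<hi)&(abs(P[...,1]-.25)<.16)&(P[...,0]>.42)&(P[...,0]<.50)&(im.min(-1)>60); print(n,m.sum(),np.median(P[m][:,2]))
    L=(P[m][:,:2]-[.5408,.25])@np.array([[.998,-.061],[.061,.998]]); print(np.percentile(L[:,0],[1,99]))
cv2.imwrite("pics/hk.png",cv2.resize(im[...,::-1],(800,600)))
E
```

```text
time_s: 13.18
eef_pos: [0.5112, 0.2602, 0.0739]
tool_rot: [[-0.998, -0.06, 0.0], [-0.06, 0.998, 0.0], [-0.0, 0.0, -1.0]]
contact_force: [0.1, 0.5, -2.9]
grip_width: 0.0536
13.175 [0.5112 0.2602 0.0739] [ 0.1  0.5 -2.9]
tilt 0.343 plane u [-0.0318 -0.013   0.011 ] blue u [-0.0282 -0.0128  0.0085] w 0.0777 y [-0.0166  0.0118  0.0398] blue y [-0.011   0.0114  0.0342]
origin(rail x,z mm) [-12.6   5.8] lip [-24.5  -3.8] skirt bottom [-33.3 -13.3] catch [2.1 5.7] ramp end [8.5 2.1] foot end [36.5 17. ]
duct 36611 0.040564720549633365
[-0.11832584 -0.04482282]
plate 33580 0.0024742321990652294
[-0.08677033 -0.04023552]
```

```bash
python3 -m jog '[[[-0.2,0,-0.03],0],[[-0.5,0,-0.03],0],[[-0.75,0,-0.03],0],[[-0.95,0,-0.03],0],[[-0.95,0,-0.03],0],[[-0.95,0,-0.03],0]]'
python3 pose.py|tail -3
```

```text
time_s: 14.02
eef_pos: [0.5206, 0.2607, 0.074]
tool_rot: [[-0.998, -0.06, -0.0], [-0.06, 0.998, -0.0], [0.0, -0.0, -1.0]]
contact_force: [0.0, 0.6, -2.8]
grip_width: 0.0535
14.025 [0.5206 0.2607 0.074 ] [ 0.   0.6 -2.8]
tilt 0.341 plane u [-0.0232 -0.0044  0.0197] blue u [-0.0196 -0.0042  0.017 ] w 0.0746 y [-0.0165  0.0114  0.0397] blue y [-0.0111  0.0114  0.0341]
origin(rail x,z mm) [-3.4  5.8] lip [-15.4  -3.8] skirt bottom [-24.2 -13.3] catch [11.3  5.7] ramp end [17.6  2.1] foot end [45.7 16.8]
```

```bash
python3 -m jog '[[[-0.1,0,0],0],[[-0.1,0,-0.1],0],[[-0.1,0,-0.2],0],[[-0.1,0,-0.25],0],[[-0.1,0,-0.25],0]]'
python3 pose.py|tail -3
```

```text
time_s: 14.7
eef_pos: [0.5216, 0.2608, 0.076]
tool_rot: [[-0.998, -0.06, -0.001], [-0.06, 0.998, -0.0], [0.001, -0.0, -1.0]]
contact_force: [2.4, 1.2, -10.2]
grip_width: 0.0534
14.7 [0.5216 0.2608 0.076 ] [  2.4   1.2 -10.2]
tilt 0.344 plane u [-0.0215 -0.0028  0.0214] blue u [-0.0178 -0.0024  0.0187] w 0.076 y [-0.0166  0.0114  0.0398] blue y [-0.0111  0.0114  0.0341]
origin(rail x,z mm) [-2.3  7.7] lip [-14.2  -1.9] skirt bottom [-23.1 -11.4] catch [12.4  7.7] ramp end [18.8  4.1] foot end [46.8 18.9]
```

Hook confirmed: an upward pull meets resistance of about 7 N, with the lip at x' -14.2 mm and tilt 0.344. Next I'll rock it down along the arc.

```bash
python3 -m jog '[[[-0.25,0,0.1],0],[[-0.53,0,0.2],0],[[-0.8,0,0.3],0],[[-1.1,0,0.4],0],[[-1.4,0,0.5],0],[[-1.66,0,0.6],0],[[-1.66,0,0.6],0]]'
python3 pose.py|tail -3
```

```text
time_s: 15.62
eef_pos: [0.5377, 0.2618, 0.0719]
tool_rot: [[-0.998, -0.06, -0.001], [-0.06, 0.998, 0.0], [0.001, 0.0, -1.0]]
contact_force: [-6.6, -1.5, 4.8]
grip_width: 0.0536
15.625 [0.5377 0.2618 0.0719] [-6.6 -1.5  4.8]
tilt 0.121 plane u [-0.0212 -0.0035  0.0218] blue u [-0.0173 -0.003   0.0192] w 0.0699 y [-0.0177  0.0114  0.0773] blue y [-0.0111  0.0114  0.0342]
origin(rail x,z mm) [0.7 2. ] lip [-13.1  -4.7] skirt bottom [-23.7 -12.1] catch [15.  -1.3] ramp end [20.5 -6.2] foot end [51.1  2. ]
```

```bash
python3 -m jog '[[[-0.2,0,0.15],0],[[-0.4,0,0.3],0],[[-0.6,0,0.5],0],[[-0.7,0,0.7],0],[[-0.7,0,0.8],0],[[-0.7,0,0.8],0]]'
python3 pose.py|tail -3
```

```text
time_s: 16.42
eef_pos: [0.546, 0.2624, 0.0688]
tool_rot: [[-0.998, -0.06, 0.005], [-0.06, 0.998, 0.002], [-0.005, 0.002, -1.0]]
contact_force: [-15.0, -7.4, 33.4]
grip_width: 0.0538
16.425 [0.546  0.2624 0.0688] [-15.   -7.4  33.4]
tilt -0.02 plane u [-0.0215 -0.0047  0.0215] blue u [-0.0177 -0.0038  0.0192] w 0.0681 y [-0.0166  0.0118  0.0781] blue y [-0.011   0.0114  0.0342]
origin(rail x,z mm) [0.8 0.1] lip [-13.8  -4.6] skirt bottom [-25.5 -10.4] catch [14.4 -5.2] ramp end [ 19.1 -10.8] foot end [50.6 -6.9]
```

```bash
python3 -m jog '[[[0.2,0,-0.5],0],[[0.3,0,-0.5],0]]'
python3 -m jog '[[[0,0,0],0],[[0,0,0],0],[[0,0,0],0],[[0,0,-3],0],[[0,0,-7],0],[[0,0,-12],0],[[6,0,-14],0],[[10,0,-16],0],[[10,0,-16],0],[[10,0,-16],0]]' 0.2
python3 - <<'E'
import pose as p
from h import *
s=get_state();im,d=get_image("wrist");P=cloud("wrist",d);P[d<=0]=9
e=np.array([.5408,.2615,.07]);p.pose(P=P,im=im,e=e)
R=np.array([[.99814,.06096],[-.06096,.99814]])
L=np.dstack([(P[...,:2]-[.5408,.25])@R.T,P[...,2]-.018]);i=im.astype(int)
o=(abs(L[...,2]-.044)<.004)&(abs(L[...,0])<.04)&(L[...,1]<-.02)&(L[...,1]>-.11)&(i[...,0]>i[...,2]+60)
print("bracket top",o.sum(),np.percentile(L[o],[1,99],axis=0).round(4))
q=(abs(L[...,2]-.068)<.004)&(abs(L[...,0])<.03)&(L[...,1]>.05)&(L[...,1]<.16)
print("supply nose",q.sum(),np.percentile(L[q],[1,99],axis=0).round(4) if q.any() else "")
y=(i[...,0]>140)&(i[...,1]>110)&(i[...,2]<80)&(abs(L[...,0]-.05)<.02);print("yellow",[(np.median(L[y&(abs(L[...,1]-c)<.03)],0)*1000).round(1) for c in(.0115,.112) if (y&(abs(L[...,1]-c)<.03)).any()])
print(s["eef_pos"],s["tool_rot"].round(3));cv2.imwrite("pics/r1.png",cv2.resize(im[...,::-1],(800,600)))
E
```

```text
time_s: 16.73
eef_pos: [0.5431, 0.2623, 0.0689]
tool_rot: [[-0.998, -0.06, 0.003], [-0.06, 0.998, 0.001], [-0.003, 0.001, -1.0]]
contact_force: [1.7, -1.4, 6.4]
grip_width: 0.0536
time_s: 17.98
eef_pos: [0.4427, 0.2562, 0.2273]
tool_rot: [[-0.998, -0.06, 0.0], [-0.06, 0.998, 0.0], [-0.0, 0.0, -1.0]]
contact_force: [1.1, -0.6, -0.3]
grip_width: 0.068
tilt -0.004 plane u [-0.0237 -0.0052  0.0197] blue u [-0.0195 -0.0056  0.0162] w 0.0672 y [-0.0152  0.0119  0.0789] blue y [-0.0113  0.0109  0.0336]
origin(rail x,z mm) [-1.7 -0.8] lip [-16.2  -5.7] skirt bottom [-27.7 -11.7] catch [12.1 -5.8] ramp end [ 16.9 -11.4] foot end [48.3 -7. ]
bracket top 428 [[-0.0274 -0.0637  0.0403]
 [ 0.0265 -0.0529  0.0443]]
supply nose 598 [[-0.0228  0.0758  0.0644]
 [ 0.0219  0.1476  0.0686]]
yellow []
[0.44268811 0.25615022 0.22730716] [[-0.998 -0.06   0.   ]
 [-0.06   0.998  0.   ]
 [-0.     0.    -1.   ]]
```

View pics/r1.png

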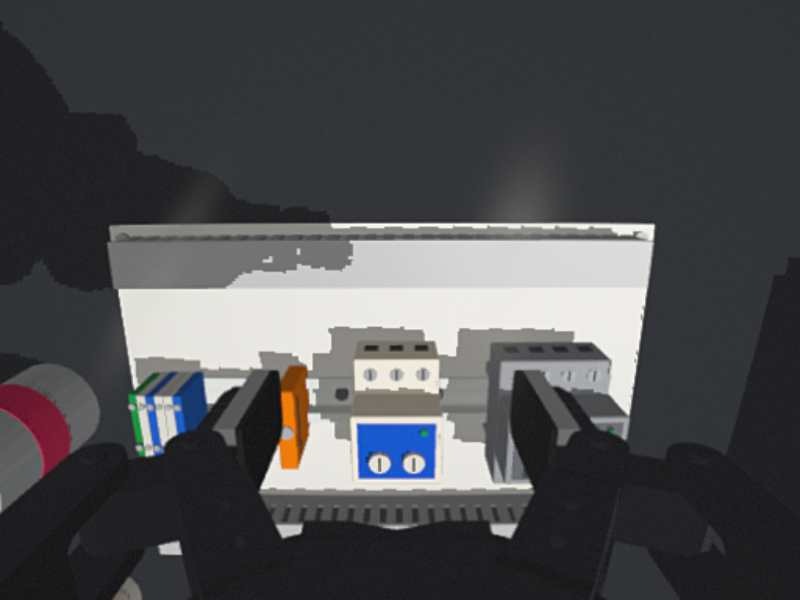

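The dimmer now sits flat at picture (397,440): tilt -0.004, upright, lip end towards the robot like the supply at (550,410). The bracket is at (293,415), at y' -58, and the terminals are at (168,410). Next I'll close the fingers and push the bracket from its -y side.

```bash
python3 -m jog '[[[-3,-3,0],0],[[-6.5,-7,0],0],[[-9.8,-10.4,0],0],[[-9.8,-10.4,2],0],[[-9.8,-10.4,5],0],[[-9.8,-10.4,9],0],[[-9.8,-10.4,13],0],[[-9.8,-10.4,16],0],[[-9.8,-10.4,16.7],0],[[-9.8,-10.4,16.7],0]]' 1 40
python3 -m jog '[[[0,0.8,0],0],[[0,1.6,0],0],[[0,2.4,0],0],[[0,3.2,0],0],[[0,4,0],0],[[0,4,0],0]]'
```

```text
time_s: 19.27
eef_pos: [0.5467, 0.1579, 0.0603]
tool_rot: [[-0.998, -0.06, -0.001], [-0.06, 0.998, -0.0], [0.001, -0.0, -1.0]]
contact_force: [0.3, 0.1, 0.3]
grip_width: -0.0002
time_s: 20.02
eef_pos: [0.5438, 0.1989, 0.0604]
tool_rot: [[-0.998, -0.061, -0.0], [-0.061, 0.998, 0.001], [0.0, 0.001, -1.0]]
contact_force: [-0.5, -0.4, -0.6]
grip_width: -0.0001
```

```bash
python3 -m jog '[[[0,0.7,0],0],[[0,1.4,0],0],[[0,2.1,0],0],[[0,2.8,0],0],[[0,3.5,0],0]]'
python3 -m jog '[[[0,0.2,0],0],[[0,0.4,0],0],[[0,0.6,0],0],[[0,0.7,0],0]]'
python3 -m jog '[[[0,0.1,0],0],[[0,0.2,0],0],[[0,0.3,0],0]]'
```

```text
time_s: 20.65
eef_pos: [0.5416, 0.2325, 0.0604]
tool_rot: [[-0.998, -0.059, -0.001], [-0.059, 0.998, -0.001], [0.001, -0.001, -1.0]]
contact_force: [-0.6, -7.3, 2.9]
grip_width: 0.0002
time_s: 21.15
eef_pos: [0.5412, 0.2391, 0.0604]
tool_rot: [[-0.998, -0.059, -0.001], [-0.059, 0.998, -0.002], [0.001, -0.002, -1.0]]
contact_force: [-1.5, -8.7, 4.6]
grip_width: 0.0001
time_s: 21.52
eef_pos: [0.541, 0.2396, 0.0605]
tool_rot: [[-0.998, -0.058, -0.001], [-0.058, 0.998, -0.007], [0.001, -0.006, -1.0]]
contact_force: [-1.6, -26.1, 7.5]
grip_width: 0.0
```

```bash
python3 -m jog '[[[0,-0.5,0],0],[[0,-2.5,0],0],[[0,-2.5,-4],0],[[0,-2.5,-9],0],[[4,0,-14],0],[[9,2,-17],0],[[9,2,-17],0],[[9,2,-17],0]]'
python3 - <<'E'
import pose as p
from h import *
s=get_state();print(s["eef_pos"],s["contact_force"].round(1));im,d=get_image("wrist");P=cloud("wrist",d);P[d<=0]=9
e=np.array([.538,.299,.07]);p.pose(P=P,im=im,e=e)
R=np.array([[.99814,.06096],[-.06096,.99814]])
L=np.dstack([(P[...,:2]-[.5408,.25])@R.T,P[...,2]-.018]);i=im.astype(int)
o=(abs(L[...,2]-.044)<.004)&(abs(L[...,0])<.04)&(abs(L[...,1]-.01)<.03)&(i[...,0]>i[...,2]+60)
print("bracket top",o.sum(),np.percentile(L[o],[1,99],axis=0).round(4))
q=(abs(L[...,2]-.068)<.003)&(abs(L[...,0])<.03)&(L[...,1]>.0)&(L[...,1]<.16);g=i.max(-1)
b=q&(i[...,2]>i[...,0]*1.8)&(i[...,2]>90);print("blue y",np.percentile(L[b][:,1],[1,99]), "all nose tops x,y",np.percentile(L[q],[1,99],axis=0).round(4))
u=np.float32((L[b][:,:2]*1000));print("blue rect",cv2.minAreaRect(u))
cv2.imwrite("pics/f1.png",cv2.resize(im[150:384,60:460][...,::-1],None,fx=2,fy=2,interpolation=cv2.INTER_CUBIC))
im,d=get_image("scene");P=cloud("scene",d);m=abs(P-[.55,.30,.05]).max(-1)<.09;v,u=np.where(m);c=im[v.min():v.max(),u.min():u.max()]
cv2.imwrite("pics/f2.png",cv2.resize(c[...,::-1],None,fx=5,fy=5,interpolation=cv2.INTER_CUBIC)[:600,:800])
E
```

```text
time_s: 22.52
eef_pos: [0.4504, 0.2573, 0.2305]
tool_rot: [[-0.998, -0.061, 0.001], [-0.061, 0.998, 0.0], [-0.001, 0.0, -1.0]]
contact_force: [0.4, 0.4, -0.3]
grip_width: -0.0
[0.45039906 0.2572639  0.23048341] [ 0.4  0.4 -0.3]
tilt -0.02 plane u [-0.0251 -0.015   0.002 ] blue u [-0.0208 -0.0127 -0.0002] w 0.0667 y [0.0439 0.0795 0.1166] blue y [0.044  0.0592 0.0713]
origin(rail x,z mm) [-10.5  -1.1] lip [-25.1  -5.8] skirt bottom [-36.7 -11.5] catch [ 3.2 -6.4] ramp end [  7.9 -11.9] foot end [39.3 -8.1]Traceback (most recent call last):
  File "<stdin>", line 8, in <module>
    return _quantile_unchecked(
        a, q, axis, out, overwrite_input, method, keepdims, weights)
    return _ureduce(a,
                    func=_quantile_ureduce_func,
    ...<5 lines>...
                    overwrite_input=overwrite_input,
                    method=method)
    r = func(a, **kwargs)
    result = _quantile(arr,
                       quantiles=q,
    ...<2 lines>...
                       out=out,
                       weights=wgt)
    slices_having_nans = np.isnan(arr[-1, ...])
                                  ~~~^^^^^^^^^
IndexError: index -1 is out of bounds for axis 0 with size 0
```

The closed fingers hide part of the stack. I'll open them, back off a little further and look again.

```bash
python3 -m jog '[[[1.5,-2,-3],0],[[3,-4,-6],0],[[3,-4,-6],0],[[3,-4,-6],0]]' 0
cat > fin.py <<'E'
from h import *
s=get_state();print(s["time_s"],s["eef_pos"],s["contact_force"].round(1));im,d=get_image("wrist");P=cloud("wrist",d);P[d<=0]=9
cv2.imwrite("pics/f1.png",cv2.resize(im[150:384,112:512][...,::-1],None,fx=2,fy=2,interpolation=cv2.INTER_CUBIC))
sc,sd=get_image("scene");SP=cloud("scene",sd);m=abs(SP-[.54,.28,.05]).max(-1)<.11;v,u=np.where(m);c=sc[v.min():v.max(),u.min():u.max()]
cv2.imwrite("pics/f2.png",cv2.resize(c[...,::-1],None,fx=5,fy=5,interpolation=cv2.INTER_CUBIC)[:600,:800])
R=np.array([[.99814,.06096],[-.06096,.99814]])
for n,I,Q in(("wrist",im,P),("scene",sc,SP)):
    L=np.dstack([(Q[...,:2]-[.5408,.25])@R.T,Q[...,2]-.018]);i=I.astype(int);a=(abs(L[...,0])<.035)&(L[...,1]>-.03)&(L[...,1]<.17)
    pr=lambda t,k:print(n,t,k.sum(),(np.percentile(L[k],[1,99],axis=0)*1000).round(1).tolist() if k.any() else "")
    pr("bracket top",a&(abs(L[...,2]-.044)<.004)&(i[...,0]>i[...,2]+60))
    t=a&(abs(L[...,2]-.068)<.003);b=t&(i[...,2]>i[...,0]*1.6)&(i[...,2]>70);pr("blue",b);pr("nose tops",t)
    if b.sum()>5:
        B=L[b];print("tilt x,y",np.linalg.lstsq(np.c_[B[:,:2],np.ones(len(B))],B[:,2],rcond=None)[0][:2].round(3),cv2.minAreaRect(np.float32(B[:,:2]*1000)))
E
python3 fin.py
```

```text
time_s: 23.08
eef_pos: [0.4235, 0.2155, 0.2891]
tool_rot: [[-0.998, -0.059, -0.002], [-0.059, 0.998, -0.001], [0.002, -0.001, -1.0]]
contact_force: [-0.5, 0.0, -0.4]
grip_width: 0.0726
23.075 [0.42345039 0.21548351 0.28906063] [-0.5  0.  -0.4]
wrist bracket top 358 [[-28.0, 3.0, 40.4], [27.0, 14.0, 44.8]]
wrist blue 664 [[-19.8, 27.0, 65.9], [16.2, 61.7, 69.3]]
wrist nose tops 1633 [[-24.0, 23.2, 65.3], [19.1, 146.8, 70.9]]
tilt x,y [-0.     0.009] ((-1.6851387023925781, 82.02572631835938), (110.58438873291016, 37.06024932861328), 89.99781036376953)
scene bracket top 38 [[-29.1, 5.4, 40.2], [30.7, 17.2, 47.8]]
scene blue 63 [[-22.2, 30.0, 65.6], [16.4, 72.9, 71.0]]
scene nose tops 257 [[-22.9, 26.3, 65.2], [24.7, 146.9, 71.0]]
tilt x,y [0.003 0.024] ((-3.029698371887207, 51.130340576171875), (44.60029220581055, 38.16741180419922), 86.97699737548828)
```

View pics/f1.png

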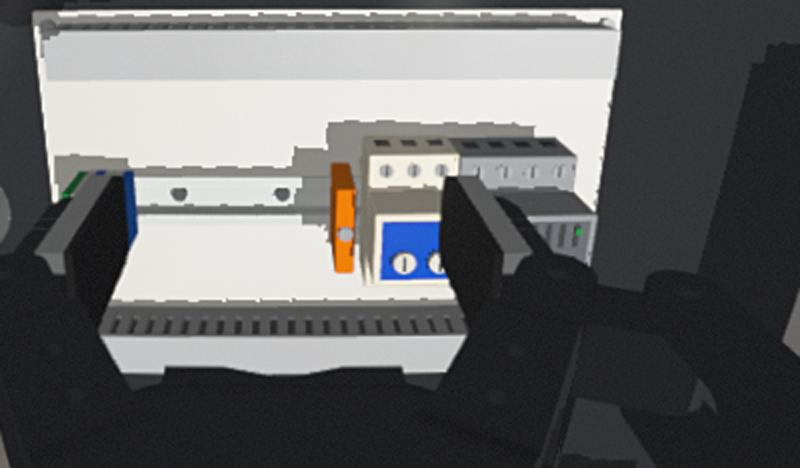

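View pics/f2.png

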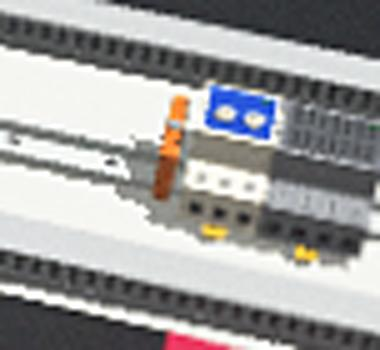

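The picture shows the dimmer at (410,230) tight against the supply. The bracket at (343,220) stands about 8–9 mm short of it. So the wide finger knuckles pressed on the dimmer's nose, not the bracket. I'll turn the tool 90° so it is narrow along the rail, hold it higher, and push the bracket the rest of the way.

```bash
python3 -m jog '[[[-2,0,0],-0.17],[[-5,0,0],-0.34],[[-8,0.2,0],-0.51],[[-11.9,0.25,0],-0.68],[[-11.9,0.25,0],-0.85],[[-11.9,0.25,3],-1.02],[[-11.9,0.25,6],-1.19],[[-11.9,0.25,9],-1.36],[[-11.9,0.25,12],-1.53],[[-11.9,0.25,15],-1.571],[[-11.9,0.25,17],-1.571],[[-11.9,0.25,17],-1.571]]' 1 40
python3 - <<'E'
from h import *
s=get_state();R=s["tool_rot"];e=s["eef_pos"];c,n=.99814,.06096
a=e[:2]-[.5408,.25];print(s["qpos"].round(1),"rail xy mm",((c*a[0]+n*a[1])*1e3).round(1),((-n*a[0]+c*a[1])*1e3).round(1))
im,d=get_image("wrist");cv2.imwrite("pics/g.png",cv2.resize(im[...,::-1],(800,600)))
E
```

```text
time_s: 24.68
eef_pos: [0.5403, 0.2251, 0.1176]
tool_rot: [[0.061, -0.998, -0.005], [-0.998, -0.061, -0.002], [0.002, 0.005, -1.0]]
contact_force: [-0.4, 0.6, 0.7]
grip_width: -0.0002
[ 22.6   9.6  -0.2  80.5   0.  -70.9] rail xy mm -2.1 -24.8
```

View pics/g.png

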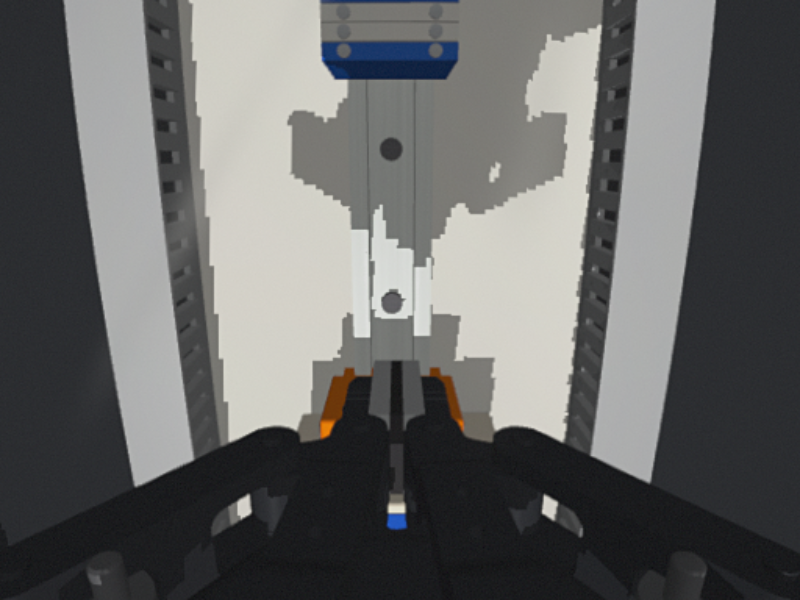

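```bash
python3 -m jog '[[[0,0,1.5],0],[[0,0,3.5],0],[[0,0,4.7],0],[[0,0,4.7],0],[[-0.7,0,4.7],0],[[-1.3,0,4.7],0],[[-1.8,0,4.7],0],[[-2.2,0,4.7],0],[[-2.2,0,4.7],0]]'
python3 -m jog '[[[-0.1,0,0],0],[[-0.2,0,0],0],[[-0.3,0,0],0]]'
python3 -m jog '[[[-0.1,0,0],0],[[-0.2,0,0],0]]'
```

```text
time_s: 25.85
eef_pos: [0.5401, 0.2478, 0.0737]
tool_rot: [[0.061, -0.998, 0.0], [-0.998, -0.061, 0.0], [-0.0, -0.0, -1.0]]
contact_force: [0.3, 0.0, -0.2]
grip_width: -0.0001
time_s: 26.22
eef_pos: [0.5399, 0.25, 0.0735]
tool_rot: [[0.06, -0.998, -0.0], [-0.998, -0.06, -0.001], [0.001, 0.0, -1.0]]
contact_force: [0.7, -8.7, 2.3]
grip_width: 0.0002
time_s: 26.48
eef_pos: [0.5398, 0.2502, 0.0735]
tool_rot: [[0.059, -0.998, 0.0], [-0.998, -0.059, -0.005], [0.005, 0.0, -1.0]]
contact_force: [0.1, -17.4, 4.8]
grip_width: 0.0
```

```bash
python3 -m jog '[[[0.4,0,0],0],[[2,0,0],0],[[2,0,-4],0],[[2,0,-9],0],[[2,2,-14],0.17],[[3,6,-18],0.34],[[5,10,-22],0.51],[[6,12,-22],0.68],[[7,13,-22],0.85],[[8,14,-22],1.02],[[9,14,-22],1.19],[[10,14,-22],1.36]]' 0.5
python3 -m jog '[[[0,0,0],0.21],[[0,0,0],0.21],[[0,0,0],0.21]]'
python3 fin.py
```

```text
time_s: 27.98
eef_pos: [0.4059, 0.1435, 0.2937]
tool_rot: [[-0.965, -0.263, 0.0], [-0.263, 0.965, 0.001], [-0.001, 0.001, -1.0]]
contact_force: [0.3, 0.7, 0.1]
grip_width: 0.0426
time_s: 28.35
eef_pos: [0.406, 0.144, 0.2936]
tool_rot: [[-0.998, -0.065, 0.0], [-0.065, 0.998, 0.0], [-0.0, 0.0, -1.0]]
contact_force: [-0.7, 0.4, 0.2]
grip_width: 0.0428
28.35 [0.40603876 0.14399666 0.29355871] [-0.7  0.4  0.2]
wrist bracket top 97 [[-28.5, 10.3, 40.0], [-14.9, 22.0, 44.5]]
wrist blue 166 [[-19.4, 26.8, 66.1], [-8.0, 81.6, 69.4]]
wrist nose tops 1502 [[-24.2, 23.9, 65.2], [18.3, 146.9, 69.7]]
tilt x,y [-0.046  0.001] ((-10.592155456542969, 81.86479187011719), (111.37157440185547, 12.351083755493164), 85.7133560180664)
scene bracket top 34 [[-27.8, 13.2, 40.7], [29.1, 23.5, 47.8]]
scene blue 61 [[-20.2, 30.3, 65.4], [15.5, 72.5, 70.9]]
scene nose tops 272 [[-22.6, 27.2, 65.2], [25.5, 147.1, 70.9]]
tilt x,y [0.01  0.013] ((-2.4851455688476562, 51.71477508544922), (43.296329498291016, 35.81995391845703), 88.12582397460938)
```

View pics/f1.png

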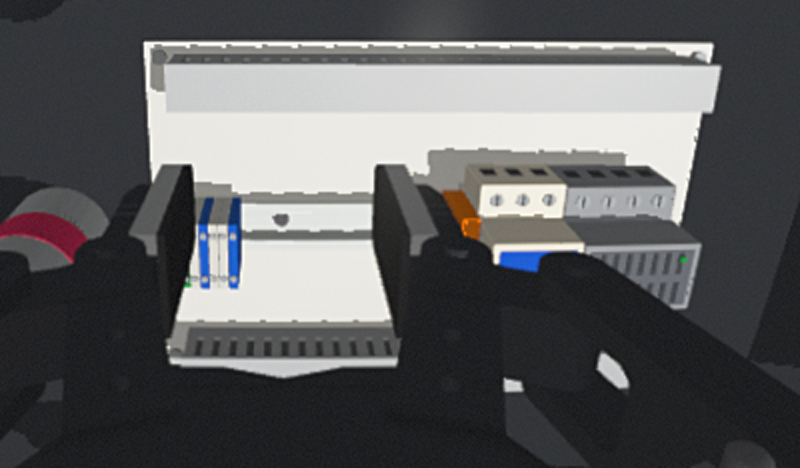

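The bracket at (460,212) now touches the dimmer at (520,215), which touches the supply at (635,225). The bracket face measures y' 22.0 mm, the dimmer side about 22.5 and the supply face 75.8. The robot is clear of everything.

```bash
python3 -c "
from rig import *
print(job_done())"
```

```text
the job is handed in; nothing more can be done
None
```

The dimmer is on the rail the same way round as the supply, the bracket is pushed up tight against it, and I handed the job in at about 28 s. No verdict came back.

**How it went:** I gripped the dimmer by the nose and tipped it to 0.34 rad against the near duct's edge, because the tool itself cannot tilt. I hooked the lip under the robot-side flange, where a lift test met about 7 N. Then I rocked the module down flat and pushed the bracket along.

**Problem on the way:** the first bracket push stopped about 8–9 mm short. The finger knuckles had pressed on the dimmer's nose instead, at about 26 N. I turned the tool 90° and pushed the bracket home until the force rose to 17 N.

**Last checks:**
- **Tilt:** about 0 once released and again after the first push. A last reading of -0.046 came from a mostly hidden face, so I set it aside; the scene camera read 0.01 at the same time.
- **Across the rail:** about 1–2 mm towards the robot, against a limit of 3 mm.
- **Gaps:** about 1 mm or less on each side, within the cameras' few-millimetre accuracy.
- **Bystanders:** I saw no contact with any, but did not measure them again at the end.
- **Foot click:** I did not measure the foot itself. I judged it clicked because the module stayed flat after I let go.

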